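# Sort the waxed bowl blanks into their colour bays

## Robot

A 6-joint arm with a two-finger parallel gripper is mounted at the origin on the work surface. World frame = base frame: x ahead of the robot, y to its left, z up, the work surface at z = 0. Lengths are in m, angles in degrees, forces in N, time in s.
With the tool pointing down it reaches from about 0.25 to 0.725 m from the base axis. Payload 9.7 kg.
Tool frame: the origin (TCP) lies between the finger pads; the fingertips stand bot.tcp_to_tips ahead of it and the grasp point (between the pads) lies 2 mm behind it (bot.tcp_to_tips is the distance from the TCP to the fingertips, in m); z points along the fingers, y is the line along which they close (so a half turn about z gives the same grasp; the last joint's range is limited). The gripper opens to 85 mm and grips with 20 to 120 N. Pads are 22 mm wide; open, the fingers measure 114 mm over their backs; the gripper's body (76 mm by 85 mm) begins 54 mm behind the grasp point. The pads swing forward as they close: fully open they stand 13 mm farther back than shut.
Start: joints at [-71.333, 4.979, 10.078, 95.1, 0, 90], TCP at [0.176, -0.521, 0.248] pointing down, gripper open.
Joint ranges: [-179.16, 179.16], [-48.56, 103.87], [-65.8, 70.77], [-126.05, 130.52], [-82.76, 87.17], [-180, 180]. Speed limits (degrees/s): [127.2, 127.2, 147.25, 180, 180, 180].

## Interface

Orientations are given as [roll, pitch, yaw] about the fixed x, y, z axes, in that order (R = Rz(yaw) Ry(pitch) Rx(roll)).
In Python, from workcell import sensors, camera, camera_params, bot gives the robot as it stands.
- The arm moves only by the tool apply_moves, never from a script. Its argument "motion" is a list of rows, each an object with "jaw": the opening, from -1 (shut) to 1 (fully open); "xyz": the shift along the tool's x, y, z in mm, a list of three; "twist": the turn about the tool's z in rad. A call has 1 to 5 rows; each row is the pose to reach, as a shift and turn from the pose commanded when the call began, along the tool's axes at that moment; what a row does not reach only later rows make up. A row lasts 1/8 s, in which the tool goes at most 62.5 mm and 10.7 degrees, less where a joint would pass 70% of its speed; a pose out of reach is approached as far as the arm can. A call with a gripper value outside its range is refused whole. The fingers move at their own pace and stop on an object; "grip_force" is the grip in N (left out, the last holds). Time passes only in rows, so rows that repeat a pose let the fingers close. It gives the time, the measured TCP pose, the force, the opening and the grip force at its end, in the units of the state.
- sensors.get_obs(): the state, without advancing time (a new reading comes with each control period).
- camera(name): name is "scene" or "top" or "wrist"; returns (picture, depth): 480x640x3 uint8, red, green, blue; 480x640 float32, m along the optical axis (not along the pixel's ray), 0 where there is no reading.
- camera_params(name): a dict with "mtx" (3x3 intrinsics, pixels), "k1" (the pictures are not rectified: a ray, as slopes to the right and down, at radius r is drawn at 1 + k1 r^2 times it, then the intrinsics apply), "rvec" (rotation vector, rad) and "tvec" (3), from world to camera coordinates, as OpenCV has them. Camera axes: x right, y down, z forward; pixel columns grow to the right and rows downward; lengths in m; the calibration is good to about 2 mm. A picture is of the moment at which its call begins: read the wrist's pose just before it. camera_params takes no time and is no camera call; for the wrist camera it gives the pose at the moment of the call.
- bot.job_done(): hands the job in; it is judged then, once.
The state is a dict: "time": time; "q": joint angles; "qd": joint speeds; "joint_efforts": joint torques, N m; "ee_pos": TCP position; "tcp_rot": TCP orientation; "wrist_force": force on the tool from outside, world axes, zero at the start; "torque": the same for the moment, N m; "opening": finger opening in m; "grasp_force": force on a finger pad.
Only numpy, scipy, OpenCV 4.12 (cv2) and the standard library are available. Lean on these libraries where they do the work, as an engineer would, in place of code of your own. Each camera call takes 0.05 s, during which the arm holds its last target. There are 200 camera calls.

## Task

Sort the three bowl blanks on the turner's bench by their wax colour: slide each one along the bench, without lifting it, into the bay whose painted backstop has its colour, until the whole blank is inside the bay. A small egg cup stands on one of the red blanks: it must ride along standing on that blank, untouched by the robot. Leave the bowl and the figure where they are.

Things in the scene. Friction and masses are not known exactly. Their poses are not given: they have to be found in the camera images.
- red_blank_a: Round bowl blank, a flat disc 80 mm in diameter and 40 mm thick, red wax all over with a bare pale-wood circle in the middle of its top, about 0.16 kg, lying flat on the bench. Origin: centre of its underside; z up. The egg cup stands on it.
- red_blank_b: Round bowl blank, a flat disc 80 mm in diameter and 40 mm thick, red wax all over with a bare pale-wood circle in the middle of its top, about 0.16 kg, lying flat on the bench. Origin: centre of its underside; z up.
- blue_blank: Round bowl blank, a flat disc 80 mm in diameter and 40 mm thick, blue wax all over with a bare pale-wood circle in the middle of its top, about 0.16 kg, lying flat on the bench. Origin: centre of its underside; z up.
- egg_cup: Dark-wood turned egg cup, 38 mm tall, foot 38 mm and rim 42 mm in diameter, 0.03 kg, standing loose on red_blank_a (its rim is 78 mm above the bench). Origin: centre of its underside; z up.
- left_bay: Fixed plywood bay on the robot's left (+y side), open towards the blanks. Two side walls along its y, 12 mm thick, 40 mm high, 360 mm clear between them; the back is closed by a coloured backstop; no floor or sill. The side walls' front ends lie 130 mm from the origin, 110 mm before the backstop's face. Origin: on the bench, under the backstop's centre; x away from the robot, y left.
- right_bay: Fixed plywood bay on the robot's right (-y side), open towards the blanks. Two side walls along its y, 12 mm thick, 40 mm high, 360 mm clear between them; the back is closed by a coloured backstop; no floor or sill. The side walls' front ends lie 130 mm from the origin, 110 mm before the backstop's face. Origin: on the bench, under the backstop's centre; x away from the robot, y left.
- red_backstop: Fixed red painted beam, 350 mm long (along its x, which points away from the robot), 40 mm thick (along its y), 50 mm high, that forms the back of one of the two bays (which one varies) and gives that bay its colour. Origin: centre of its underside; both bays and backstops share one yaw, up to 0.25 rad either way.
- blue_backstop: Fixed blue painted beam, 350 mm long (along its x, which points away from the robot), 40 mm thick (along its y), 50 mm high, that forms the back of one of the two bays (which one varies) and gives that bay its colour. Origin: centre of its underside; both bays and backstops share one yaw, up to 0.25 rad either way.
- bowl: Bystander: finished pale-wood bowl, 130 mm across the rim, 55 mm high, beyond the blanks. Origin: centre of its underside.
- figure: Bystander: slim turned red-brown figure, 52 mm wide at the foot, 134 mm tall, standing beyond the blanks. Origin: centre of its underside.
There are look-alikes about, which are no part of the job. Leave any purple look-alike of the red_blank_b alone.

How it is judged (in metres and radians):
At the end, for the whole second after the job is handed in: Each blank lies flat, at rest and wholly inside the bay of its colour (centre within 94 mm of the backstop's centre line, 150 mm of its middle along its length). The egg cup stands upright (0.15 rad), at rest, on red_blank_a, within 35 mm of its centre (x of red_blank_a in the frame of red_backstop between -0.15 and 0.15 m and y of red_blank_a in the frame of red_backstop between -0.094 and 0.094 m and height (world z) of each of red_blank_a, red_blank_b, blue_blank below 0.01 m and angle between each of red_blank_a, red_blank_b, blue_blank's own z axis and vertical below 0.1 rad and linear speed of each of red_blank_a, red_blank_b, blue_blank, egg_cup below 0.02 m/s and x of red_blank_b in the frame of red_backstop between -0.15 and 0.15 m and y of red_blank_b in the frame of red_backstop between -0.094 and 0.094 m and x of blue_blank in the frame of blue_backstop between -0.15 and 0.15 m and y of blue_blank in the frame of blue_backstop between -0.094 and 0.094 m and horizontal distance between egg_cup and red_blank_a below 0.035 m and z of egg_cup in the frame of red_blank_a above 0.035 m and angle between egg_cup's own z axis and vertical below 0.15 rad); the robot touches nothing.
It fails at once if A blank is lifted more than 20 mm off the bench (height (world z) of any of red_blank_a, red_blank_b, blue_blank above 0.02 m).
It fails at once if The robot touches the egg cup (contact force between any of the fingers, the arm and egg_cup above 0.3 N).
It fails at once if The egg cup tips over or falls off its blank (angle between egg_cup's own z axis and vertical above 0.5 rad or z of egg_cup in the frame of red_blank_a below 0.025 m).
It fails at once if The bowl or the figure is moved by more than 20 mm (distance of any of bowl, figure from where it was at the start of the episode above 0.02 m).
It also fails if it takes over 59 s, if anything falls off the work surface, if the arm or the gripper's body presses on something with over 40 N, if the wrist force passes 120 N, or if a joint passes its speed limit or range.

## Working session

There is one attempt and no reset: what is moved stays moved. The work goes in short steps, Python scripts to look and compute and a tool call to move; the robot and the scene stay as the last step left them, time stands still between calls to the robot, and variables do not carry over. Pictures are saved under pics/ and viewed, at most 10 in all, crops included, and the job is handed in when it is done.

Besides the shell and the picture viewer there is one more tool, called after "Request:" as name(argument=value, ...) on one line, values as JSON. apply_moves: Moves the arm, as the interface text tells. Its arguments: {"type":"object","properties":{"motion":{"type":"array","items":{"type":"object","properties":{"jaw":{"type":"number"},"xyz":{"type":"array","items":{"type":"number"}},"twist":{"type":"number"}}}},"grip_force":{"type":"number"}},"required":["motion"]}

```bash
ls; mkdir -p pics; python3 - <<'E'
from workcell import sensors,camera,camera_params,bot
import cv2,numpy as np
p,d=camera("top"); cv2.imwrite("pics/top.png",p[:,:,::-1]); np.savez("top.npz",p=p,d=d)
p,d=camera("scene"); cv2.imwrite("pics/scene.png",p[:,:,::-1])
print(camera_params("top"),bot.tcp_to_tips); print(sensors.get_obs())
E
```

```text
pics
{'mtx': array([[503.33861593,   0.        , 325.7964392 ],
       [  0.        , 503.33861593, 243.05621799],
       [  0.        ,   0.        ,   1.        ]]), 'k1': -0.1391177469007168, 'rvec': array([ 2.20606899, -2.00598409,  0.19596864]), 'tvec': array([-0.04707795,  0.55859121,  1.13222476])} 0.017
{'time': 0.1, 'q': array([-7.13356315e+01,  5.00880412e+00,  1.00389031e+01,  9.50986175e+01,
        8.87936700e-04,  9.00019836e+01]), 'qd': array([ 0.03656005,  0.02895996,  0.17600489, -0.00972089,  0.02471887,
        0.03223203]), 'joint_efforts': array([ 7.45552347e-05, -5.21559584e+01,  4.65652728e+01,  1.59810641e-02,
        5.61921070e-05,  1.14170007e-05]), 'ee_pos': array([ 0.17596015, -0.52090538,  0.24764492]), 'tcp_rot': array([-1.79931481e+02, -8.85563913e-04,  1.86623838e+01]), 'wrist_force': array([0.66858964, 1.36569403, 0.04636026]), 'torque': array([-0.02766207,  0.02332913, -0.0039053 ]), 'grasp_force': 0.0, 'opening': 0.0853120383650112}
```

View pics/top.png

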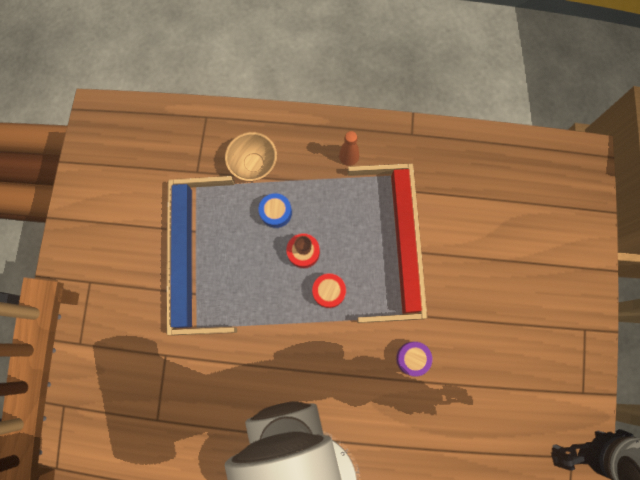

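View pics/scene.png

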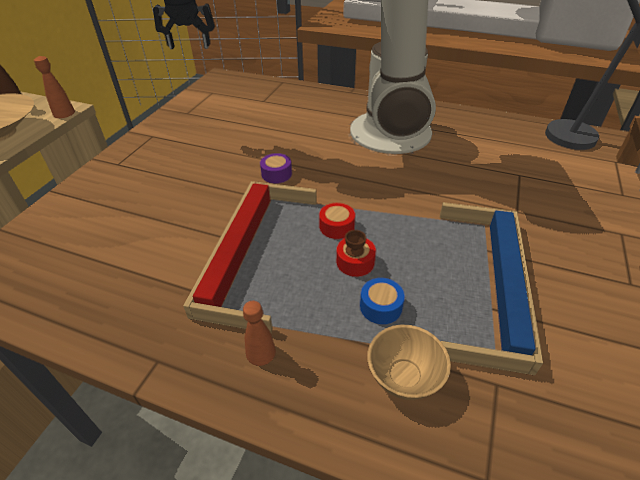

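The top picture shows the blue blank at (275,210), the red blank with the cup at (303,250), the plain red blank at (329,290) and the purple look-alike at (415,358), outside the bays. The red backstop is on the right, at about (408,240), and the blue one on the left, at about (180,255). Next I'll measure these and check an enlarged crop.

```bash
cat > h.py <<'E'
import numpy as np,cv2
from workcell import sensors,camera,camera_params,bot
def px2w(uv,z,name="top"):
    c=camera_params(name);K=c["mtx"];R,_=cv2.Rodrigues(c["rvec"]);t=c["tvec"]
    n=cv2.undistortPoints(np.array(uv,float).reshape(-1,1,2),K,np.array([c["k1"],0,0,0,0.]))[:,0]
    o=-R.T@t; r=np.c_[n,np.ones(len(n))]@R
    return o+r*((z-o[2])/r[:,2])[:,None]
def blobs(p,amin=150):
    h=cv2.cvtColor(p,cv2.COLOR_RGB2HSV).astype(int);H,S,V=h[...,0],h[...,1],h[...,2]
    for n,m in dict(red=((H<4)|(H>175))&(S>190)&(V>100),blue=(H>100)&(H<122)&(S>140),purple=(H>125)&(H<160)&(S>100)).items():
        k=cv2.connectedComponentsWithStats(m.astype(np.uint8))
        for i in range(1,k[0]):
            if k[2][i,4]>=amin:
                c=max(cv2.findContours((k[1]==i).astype(np.uint8),0,2)[0],key=cv2.contourArea)
                yield n,k[2][i],c
E
python3 - <<'E'
from h import *
a=np.load("top.npz");p=a["p"]
for n,s,c in blobs(p):
    big=s[4]>1500
    if big:
        b=cv2.boxPoints(cv2.minAreaRect(c)); print(n,"beam",b.round(0).tolist(),px2w(b,.05).round(3).tolist())
    else:
        (x,y),_,_=cv2.fitEllipse(cv2.convexHull(c)); w=px2w(c.reshape(-1,2),.04)
        print(n,s.tolist(),(round(x),round(y)),px2w([(x,y)],.03).round(3),"size",np.ptp(w,0).round(3))
cv2.imwrite("pics/c1.png",cv2.resize(p[130:380,150:450,::-1],None,fx=2.4,fy=2.4,interpolation=2))
# red beam corners etc from depth: height sample of cup
E
```

```text
red beam [[393.0, 170.0], [409.0, 169.0], [421.0, 311.0], [405.0, 312.0]] [[0.76, -0.141, 0.05], [0.767, -0.179, 0.05], [0.423, -0.229, 0.05], [0.417, -0.193, 0.05]]
red [288, 235, 31, 31, 254] (303, 250) [[0.543 0.06  0.03 ]] size [0.074 0.072 0.   ]
red [313, 274, 32, 33, 384] (329, 290) [[ 0.453 -0.011  0.03 ]] size [0.076 0.074 0.   ]
blue [259, 194, 32, 31, 393] (275, 210) [[0.638 0.14  0.03 ]] size [0.077 0.078 0.   ]
purple [397, 342, 35, 34, 500] (414, 358) [[ 0.312 -0.225  0.03 ]] size [0.077 0.08  0.   ]
```

View pics/c1.png

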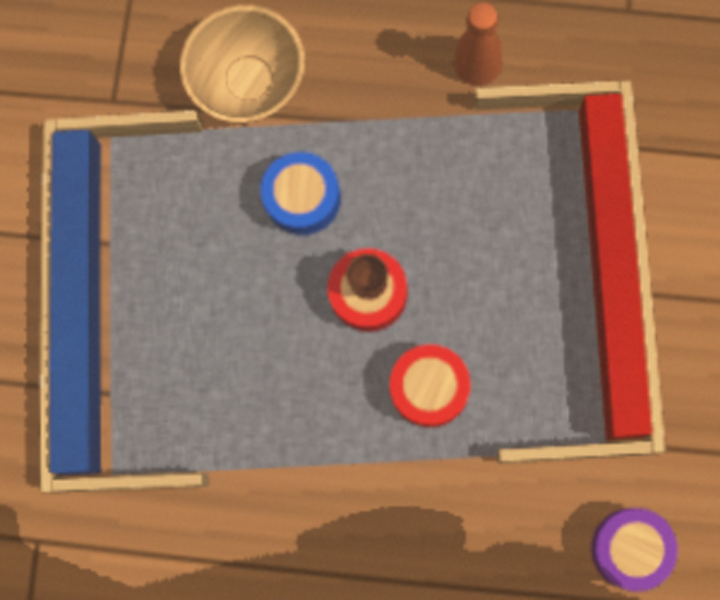

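The crop confirms it: red_blank_b is the plain red disc at crop (430,385). The purple disc at (636,550) is the look-alike, and red_blank_a carries the cup at (367,280). Next I need the blue backstop and the bystanders, all expressed in the bay frame.

```bash
cat >> h.py <<'E'
C=np.array([.592,-.1855]);YAW=np.radians(8.4)
def bay(w):  # world -> red-bay frame (x',y')
    d=np.atleast_2d(w)[:,:2]-C;c,s=np.cos(YAW),np.sin(YAW)
    return np.c_[d[:,0]*c+d[:,1]*s,-d[:,0]*s+d[:,1]*c]
E
python3 - <<'E'
from h import *
cr=lambda l:[(150+x/2.4,130+y/2.4) for x,y in l]
bl=px2w(cr([(50,132),(89,131),(91,471),(50,472)]),.05);print("blue beam",bl.round(3).tolist(),bl.mean(0).round(3),"bay",bay(bl).round(3).tolist(),bay(bl.mean(0)).round(3))
f=px2w(cr([(482,14)]),.134);print("figure",f.round(3),bay(f).round(3))
b=px2w(cr([(242,64)]),.055);print("bowl",b.round(3),bay(b).round(3))
for n,z,q in [("a",.03,(303,250)),("b",.03,(329,290)),("blue",.03,(275,210)),("cup",.078,cr([(367,276)])[0])]:
    w=px2w([q],z);print(n,w.round(3),bay(w).round(3))
print("tcp bay",bay(sensors.get_obs()["ee_pos"]))
E
```

```text
blue beam [[0.672, 0.402, 0.05], [0.676, 0.361, 0.05], [0.334, 0.308, 0.05], [0.329, 0.348, 0.05]] [0.503 0.355 0.05 ] bay [[0.165, 0.57], [0.163, 0.529], [-0.183, 0.526], [-0.182, 0.567]] [[-0.009  0.548]]
figure [[ 0.803 -0.03   0.134]] [[0.232 0.123]]
bowl [[0.76  0.211 0.055]] [[0.224 0.368]]
a [[0.544 0.06  0.03 ]] [[-0.012  0.25 ]]
b [[ 0.453 -0.012  0.03 ]] [[-0.112  0.192]]
blue [[0.637 0.139 0.03 ]] [[0.091 0.314]]
cup [[0.547 0.058 0.078]] [[-0.009  0.247]]
tcp bay [[-0.46057375 -0.27103091]]
```

Request:
apply_moves(motion=[{"xyz":[50,-50,0],"twist":-0.17,"jaw":-0.06},{"xyz":[90,-95,0],"twist":-0.34,"jaw":-0.06},{"xyz":[130,-140,0],"twist":-0.51,"jaw":-0.06},{"xyz":[170,-180,0],"twist":-0.68,"jaw":-0.06},{"xyz":[210,-220,0],"twist":-0.85,"jaw":-0.06}])

```text
time: 0.72
ee_pos: [0.3049, -0.2436, 0.2481]
tcp_rot: [180.0, -0.0, 67.7]
wrist_force: [1.9, -0.5, 0.0]
opening: 0.0403
grasp_force: 0.0
```

```bash
cat > go.py <<'E'
# usage: go.py x' y' z : shift in tool axes (mm) and twist to reach the bay-frame target with tool x = y'
import sys;from h import *
o=sensors.get_obs();x,y,z=map(float,sys.argv[1:4]);c,s=np.cos(YAW),np.sin(YAW)
from scipy.spatial.transform import Rotation as Ro
R=Ro.from_euler("xyz",o["tcp_rot"],degrees=True).as_matrix()
w=np.r_[C+x*np.array([c,s])+y*np.array([-s,c]),z]
print("shift",(R.T@(w-o["ee_pos"])*1e3).round(1),"twist",round(-((98.4-o["tcp_rot"][2]+180)%360-180)*np.pi/180,3))
print("bay",bay(o["ee_pos"]).round(4),o["ee_pos"][2].round(4),"open",o["opening"],o["time"],o["wrist_force"].round(1),o["tcp_rot"].round(1),o["q"].round())
E
python3 go.py -.112 .262 .15
```

```text
shift [330.8  13.3  98.2] twist -0.536
bay [[-0.2925 -0.0155]] 0.2481 open 0.0402731164204563 0.725 [ 1.9 -0.5  0. ] [180.   -0.   67.7] [-39. -17. -10.  97.   0.  74.]
```

Request:
apply_moves(motion=[{"xyz":[60,2,10],"twist":-0.15},{"xyz":[120,4,25],"twist":-0.3},{"xyz":[180,7,45],"twist":-0.45},{"xyz":[240,10,70],"twist":-0.536},{"xyz":[300,13,98],"twist":-0.536}])

```text
validation failed for argument at $.mo...
```

Request:
apply_moves(motion=[{"xyz":[0,0,0]}])

```text
validation failed for argument at $.mo...
```

```bash
python3 go.py -.112 .262 .033
```

```text
shift [330.8  13.3 215.2] twist -0.536
bay [[-0.2925 -0.0155]] 0.2481 open 0.0402731164204563 0.725 [ 1.9 -0.5  0. ] [180.   -0.   67.7] [-39. -17. -10.  97.   0.  74.]
```

Rows need every field, so I'll add the jaw value and resend.

Request:
apply_moves(motion=[{"xyz":[60,2,10],"twist":-0.15,"jaw":-0.06},{"xyz":[120,4,25],"twist":-0.3,"jaw":-0.06},{"xyz":[180,7,45],"twist":-0.45,"jaw":-0.06},{"xyz":[235,10,70],"twist":-0.536,"jaw":-0.06},{"xyz":[290,13,98],"twist":-0.536,"jaw":-0.06}])

```text
time: 1.35
ee_pos: [0.4287, 0.0193, 0.1496]
tcp_rot: [179.9, 0.0, 98.2]
wrist_force: [0.4, -0.7, 0.4]
opening: 0.0403
grasp_force: 0.0
```

Request:
apply_moves(motion=[{"xyz":[0,0,0],"twist":0,"jaw":-0.06}])

```text
time: 1.48
ee_pos: [0.4276, 0.0201, 0.1476]
tcp_rot: [-179.8, -0.0, 98.4]
wrist_force: [0.0, -0.5, 0.8]
opening: 0.04
grasp_force: 0.0
```

```bash
python3 go.py -.112 .262 .033
```

```text
shift [ 34.5  21.  114.6] twist -0.0
bay [[-0.1326  0.2274]] 0.1476 open 0.04001203012577019 1.475 [ 0.  -0.5  0.8] [-179.8   -0.    98.4] [  3. -12. -18.  85.   0.  84.]
```

Request:
apply_moves(motion=[{"xyz":[35,21,30],"twist":0,"jaw":-0.06},{"xyz":[35,21,75],"twist":0,"jaw":-0.06},{"xyz":[35,21,105],"twist":0,"jaw":-0.06},{"xyz":[35,21,114],"twist":0,"jaw":-0.06},{"xyz":[27,21,114],"twist":0,"jaw":-0.06}])

```text
time: 2.1
ee_pos: [0.4452, 0.0464, 0.0368]
tcp_rot: [180.0, 0.0, 98.1]
wrist_force: [0.5, -0.3, 0.2]
opening: 0.0403
grasp_force: 0.0
```

```bash
python3 go.py -.112 .124 .033; python3 - <<'E'
from h import *
p,d=camera("top"); cv2.imwrite("pics/t2.png",cv2.resize(p[190:340,220:420,::-1],None,fx=3,fy=3,interpolation=2))
E
```

```text
shift [-126.8    0.     3.8] twist -0.006
bay [[-0.1113  0.2508]] 0.0368 open 0.040286922705336084 2.1 [ 0.5 -0.3  0.2] [180.    0.   98.1] [  6.  -8. -26.  72.  -0.  88.]
```

View pics/t2.png

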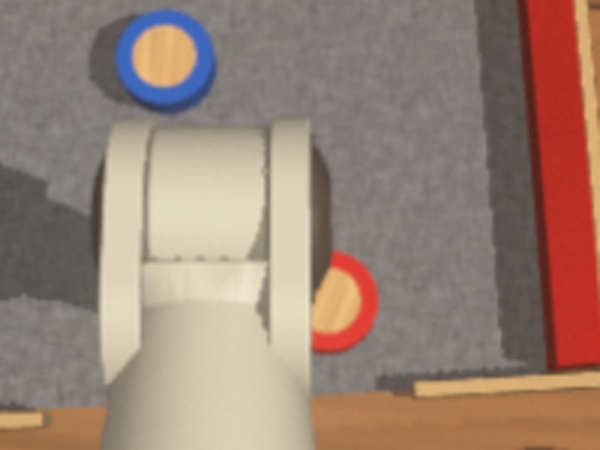

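The arm hides the cup; red_blank_b at crop (330,302) hasn't moved. Starting its push.

Request:
apply_moves(motion=[{"xyz":[-12,0,2],"twist":0,"jaw":-0.06},{"xyz":[-24,0,2],"twist":0,"jaw":-0.06},{"xyz":[-36,0,2],"twist":0,"jaw":-0.06},{"xyz":[-49,0,2],"twist":0,"jaw":-0.06},{"xyz":[-62,0,2],"twist":0,"jaw":-0.06}])

```text
time: 2.78
ee_pos: [0.454, -0.0154, 0.0344]
tcp_rot: [180.0, -0.0, 98.1]
wrist_force: [-1.3, 1.9, 2.4]
opening: 0.04
grasp_force: 1.1
```

Request:
apply_moves(motion=[{"xyz":[-13,0,0],"twist":0,"jaw":-0.06},{"xyz":[-26,0,0],"twist":0,"jaw":-0.06},{"xyz":[-39,0,0],"twist":0,"jaw":-0.06},{"xyz":[-52,0,0],"twist":0,"jaw":-0.06},{"xyz":[-65,0,0],"twist":0,"jaw":-0.06}])

```text
time: 3.4
ee_pos: [0.4631, -0.0797, 0.0343]
tcp_rot: [-180.0, 0.0, 98.1]
wrist_force: [-0.5, 1.9, 2.1]
opening: 0.0399
grasp_force: 1.2
```

Request:
apply_moves(motion=[{"xyz":[20,0,0],"twist":0,"jaw":-0.06},{"xyz":[45,0,-30],"twist":0,"jaw":-0.06},{"xyz":[45,0,-80],"twist":0,"jaw":-0.06},{"xyz":[60,40,-110],"twist":0,"jaw":-0.06},{"xyz":[80,95,-115],"twist":0,"jaw":-0.06}])

```text
time: 4.03
ee_pos: [0.5479, 0.0132, 0.1525]
tcp_rot: [179.7, 0.1, 98.0]
wrist_force: [0.7, -0.3, 0.2]
opening: 0.0399
grasp_force: 0.0
```

```bash
python3 go.py .091 .24 .035
```

```text
shift [ 37.8 104.8 117.9] twist -0.007
bay [[-0.0146  0.2031]] 0.1525 open 0.03986444558206195 4.025 [ 0.7 -0.3  0.2] [1.797e+02 1.000e-01 9.800e+01] [ 1.  4. -2. 84. -0. 83.]
```

Request:
apply_moves(motion=[{"xyz":[15,50,0],"twist":0,"jaw":-0.06},{"xyz":[32,104,0],"twist":0,"jaw":-0.06},{"xyz":[32,104,50],"twist":-0.007,"jaw":-0.06},{"xyz":[32,104,105],"twist":-0.007,"jaw":-0.06},{"xyz":[34,104,117],"twist":-0.007,"jaw":-0.06}])

```text
time: 4.65
ee_pos: [0.6417, 0.0611, 0.0277]
tcp_rot: [-179.6, 0.0, 98.5]
wrist_force: [-0.3, -0.1, 0.4]
opening: 0.0401
grasp_force: 0.0
```

```bash
python3 go.py .091 .424 .035
```

```text
shift [187.3   6.   -7.4] twist 0.001
bay [[0.0852 0.2367]] 0.0277 open 0.040134490071663836 4.65 [-0.3 -0.1  0.4] [-179.6    0.    98.5] [ 5. 20.  3. 74. -0. 87.]
```

Request:
apply_moves(motion=[{"xyz":[10,3,-3],"twist":0,"jaw":-0.06},{"xyz":[22,3,-3],"twist":0,"jaw":-0.06},{"xyz":[35,3,-3],"twist":0,"jaw":-0.06},{"xyz":[48,3,-3],"twist":0,"jaw":-0.06},{"xyz":[62,3,-3],"twist":0,"jaw":-0.06}])

```text
time: 5.28
ee_pos: [0.6379, 0.1247, 0.036]
tcp_rot: [179.9, 0.0, 98.5]
wrist_force: [1.0, -1.9, 1.5]
opening: 0.0402
grasp_force: 1.2
```

Request:
apply_moves(motion=[{"xyz":[13,0,0],"twist":0,"jaw":-0.06},{"xyz":[26,0,0],"twist":0,"jaw":-0.06},{"xyz":[39,0,0],"twist":0,"jaw":-0.06},{"xyz":[52,0,0],"twist":0,"jaw":-0.06},{"xyz":[64,0,0],"twist":0,"jaw":-0.06}])

```text
time: 5.9
ee_pos: [0.6282, 0.1879, 0.0353]
tcp_rot: [-180.0, 0.0, 98.5]
wrist_force: [0.8, -2.0, 2.1]
opening: 0.0399
grasp_force: 1.4
```

```bash
python3 go.py .091 .424 .035
```

```text
shift [59.9  0.7  0.3] twist 0.001
bay [[0.0904 0.3641]] 0.0353 open 0.03988708551560894 5.9 [ 0.8 -2.   2.1] [-180.     0.    98.5] [17. 20.  5. 74. -0. 98.]
```

Then finish the push, back off, rise, and take a clear picture from above red_blank_a's far side.

Request:
apply_moves(motion=[{"xyz":[13,0,0],"twist":0,"jaw":-0.06},{"xyz":[26,0,0],"twist":0,"jaw":-0.06},{"xyz":[39,0,0],"twist":0,"jaw":-0.06},{"xyz":[51,0,0],"twist":0,"jaw":-0.06},{"xyz":[60,0,0],"twist":0,"jaw":-0.06}])

```text
time: 6.52
ee_pos: [0.6194, 0.2473, 0.0352]
tcp_rot: [-180.0, 0.0, 98.5]
wrist_force: [0.3, -1.8, 1.9]
opening: 0.0401
grasp_force: 1.4
```

Request:
apply_moves(motion=[{"xyz":[-15,0,0],"twist":0,"jaw":-0.06},{"xyz":[-45,0,0],"twist":0,"jaw":-0.06},{"xyz":[-45,0,-55],"twist":0,"jaw":-0.06},{"xyz":[-45,-30,-105],"twist":0,"jaw":-0.06},{"xyz":[-45,-80,-115],"twist":0,"jaw":-0.06}])

```text
time: 7.15
ee_pos: [0.5483, 0.1895, 0.1537]
tcp_rot: [179.7, -0.1, 98.4]
wrist_force: [-1.1, 0.3, 0.0]
opening: 0.0402
grasp_force: 0.0
```

Request:
apply_moves(motion=[{"xyz":[20,-60,0],"twist":0,"jaw":-0.06},{"xyz":[40,-110,0],"twist":0,"jaw":-0.06},{"xyz":[60,-150,0],"twist":0,"jaw":-0.06},{"xyz":[60,-150,0],"twist":0,"jaw":-0.06}])

```text
time: 7.65
ee_pos: [0.388, 0.2273, 0.1506]
tcp_rot: [180.0, -0.0, 98.6]
wrist_force: [-0.0, -0.2, -0.6]
opening: 0.0401
grasp_force: 0.0
```

```bash
python3 go.py -.012 .32 .12; python3 - <<'E'
from h import *
p,d=camera("top"); cv2.imwrite("pics/t3.png",p[100:420,120:520,::-1].repeat(2,0).repeat(2,1)[:600])
for n,s,c in blobs(p):
    if s[4]<1500:
        (x,y),_,_=cv2.fitEllipse(cv2.convexHull(c)); w=px2w([(x,y)],.03); print(n,s.tolist(),w.round(3),bay(w).round(3))
E
```

```text
shift [-118.6  129.1   30.6] twist 0.003
bay [[-0.1415  0.4381]] 0.1506 open 0.04014705316191164 7.65 [-0.  -0.2 -0.6] [180.   -0.   98.6] [ 30. -10. -15.  85.   0. 112.]
red [288, 235, 31, 31, 261] [[0.544 0.06  0.03 ]] [[-0.012  0.25 ]]
red [361, 272, 33, 33, 412] [[ 0.469 -0.125  0.03 ]] [[-0.113  0.077]]
blue [196, 198, 33, 32, 435] [[0.612 0.293 0.03 ]] [[0.089 0.47 ]]
purple [397, 342, 35, 34, 504] [[ 0.312 -0.225  0.03 ]] [[-0.283  0.002]]
```

View pics/t3.png

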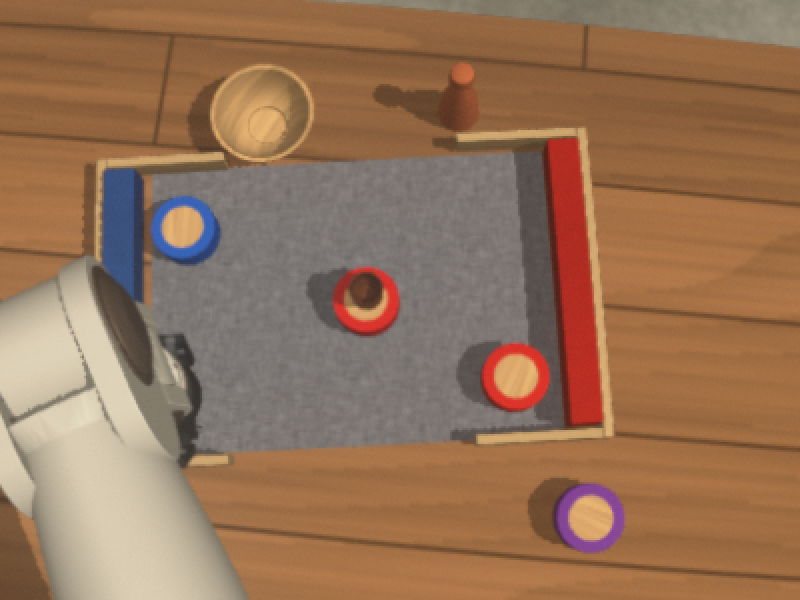

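Blue now sits at y' 78 mm from its backstop and red_b at 77 mm; in the crop they are at (185,228) and (515,377). The cup blank, at (366,298), is undisturbed. I'll approach it from behind, and higher, so the gripper body stays above the cup.

Request:
apply_moves(motion=[{"xyz":[-35,40,0],"twist":0.003,"jaw":-0.06},{"xyz":[-68,82,0],"twist":0.003,"jaw":-0.06},{"xyz":[-100,129,20],"twist":0.003,"jaw":-0.06},{"xyz":[-100,129,65],"twist":0.003,"jaw":-0.06},{"xyz":[-100,129,90],"twist":0.003,"jaw":-0.06}])

```text
time: 8.32
ee_pos: [0.5326, 0.1454, 0.057]
tcp_rot: [-179.8, 0.0, 98.2]
wrist_force: [-0.3, -0.2, 0.9]
opening: 0.0402
grasp_force: 0.0
```

Request:
apply_moves(motion=[{"xyz":[0,0,18],"twist":0,"jaw":-0.06},{"xyz":[0,0,23],"twist":0,"jaw":-0.06},{"xyz":[0,0,23],"twist":0,"jaw":-0.06}])

```text
time: 8.7
ee_pos: [0.5326, 0.1474, 0.0378]
tcp_rot: [180.0, -0.0, 98.3]
wrist_force: [0.4, 0.7, -0.8]
opening: 0.0401
grasp_force: 0.0
```

```bash
python3 go.py -.012 .124 .038; python3 - <<'E'
from h import *
p,d=camera("scene"); cv2.imwrite("pics/s4.png",cv2.resize(p[130:370,200:520,::-1],None,fx=2.4,fy=2.4))
E
```

```text
shift [-2.14e+02 -1.50e+00 -2.00e-01] twist -0.002
bay [[-0.0101  0.338 ]] 0.0378 open 0.04010249378458967 8.7 [ 0.4  0.7 -0.8] [180.   -0.   98.3] [ 15.   7. -12.  72.  -0.  97.]
```

View pics/s4.png

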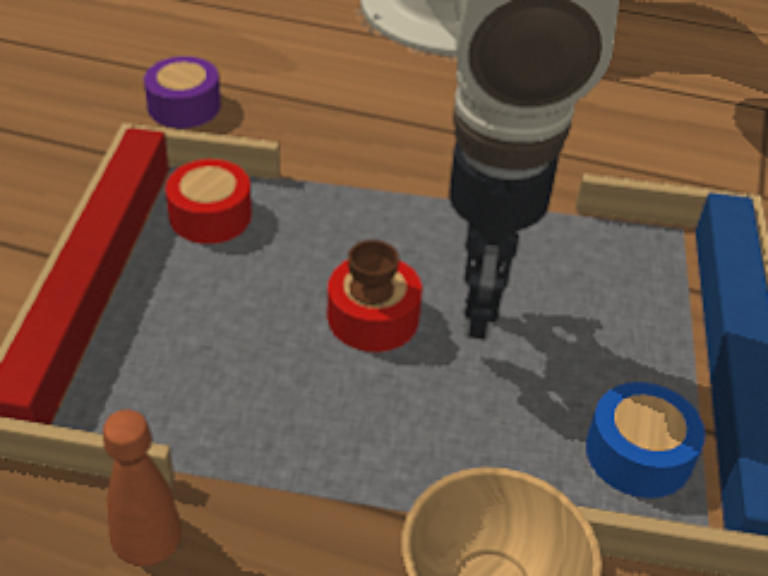

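The gripper at crop (490,250) stands behind the cup blank at (375,300). Its body is above rim height, so I'll push gently.

Request:
apply_moves(motion=[{"xyz":[-8,-1,0],"twist":0,"jaw":-0.06},{"xyz":[-17,-1,0],"twist":0,"jaw":-0.06},{"xyz":[-25,-1,0],"twist":0,"jaw":-0.06},{"xyz":[-31,-1,0],"twist":0,"jaw":-0.06},{"xyz":[-35,-1,0],"twist":0,"jaw":-0.06}])

```text
time: 9.38
ee_pos: [0.5363, 0.1122, 0.0373]
tcp_rot: [180.0, -0.0, 98.3]
wrist_force: [-0.2, -1.3, 0.0]
opening: 0.04
grasp_force: 0.0
```

Request:
apply_moves(motion=[{"xyz":[-4,0,0],"twist":0,"jaw":-0.06},{"xyz":[-8,0,0],"twist":0,"jaw":-0.06},{"xyz":[-12,0,0],"twist":0,"jaw":-0.06},{"xyz":[-16,0,0],"twist":0,"jaw":-0.06},{"xyz":[-20,0,0],"twist":0,"jaw":-0.06}])

```text
time: 10.0
ee_pos: [0.5391, 0.0927, 0.0372]
tcp_rot: [-180.0, -0.0, 98.3]
wrist_force: [-0.4, 1.3, -0.9]
opening: 0.0404
grasp_force: 0.7
```

```bash
python3 go.py -.012 .124 .038; python3 - <<'E'
from h import *
p,d=camera("scene"); cv2.imwrite("pics/s5.png",cv2.resize(p[160:300,260:460,::-1],None,fx=4,fy=4))
E
```

```text
shift [-1.59e+02 -1.00e-01 -8.00e-01] twist -0.002
bay [[-0.0117  0.283 ]] 0.0372 open 0.04042314174902501 10.0 [-0.4  1.3 -0.9] [-180.    -0.    98.3] [ 10.   6. -12.  72.   0.  91.]
```

View pics/s5.png

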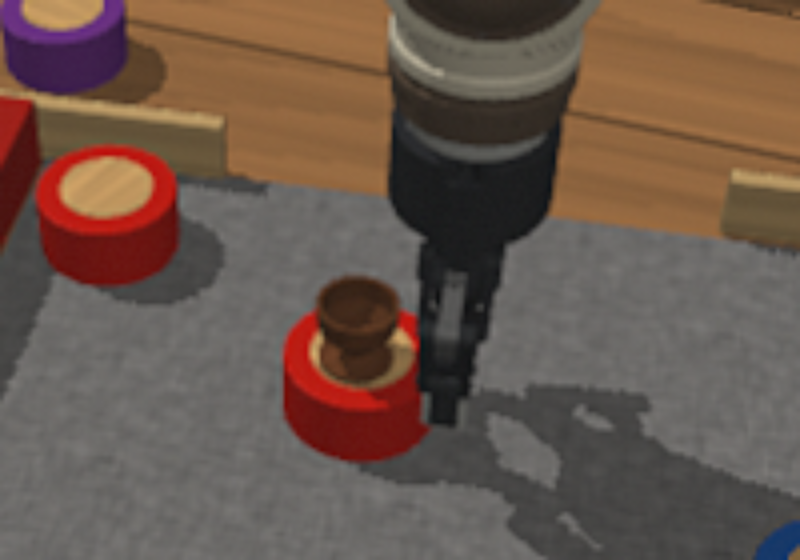

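Contact is made: the cup at crop (358,320) stands on the blank, with the fingers at (445,380) clear of it. Carrying on.

Request:
apply_moves(motion=[{"xyz":[-5,0,0],"twist":0,"jaw":-0.06},{"xyz":[-11,0,0],"twist":0,"jaw":-0.06},{"xyz":[-18,0,0],"twist":0,"jaw":-0.06},{"xyz":[-25,0,0],"twist":0,"jaw":-0.06},{"xyz":[-32,0,0],"twist":0,"jaw":-0.06}])

```text
time: 10.68
ee_pos: [0.5439, 0.0607, 0.0373]
tcp_rot: [180.0, 0.0, 98.3]
wrist_force: [-0.0, 1.9, -0.4]
opening: 0.0399
grasp_force: 0.7
```

Request:
apply_moves(motion=[{"xyz":[-7,0,0],"twist":0,"jaw":-0.06},{"xyz":[-14,0,0],"twist":0,"jaw":-0.06},{"xyz":[-21,0,0],"twist":0,"jaw":-0.06},{"xyz":[-28,0,0],"twist":0,"jaw":-0.06},{"xyz":[-35,0,0],"twist":0,"jaw":-0.06}])

```text
time: 11.3
ee_pos: [0.5489, 0.0262, 0.0373]
tcp_rot: [180.0, -0.0, 98.3]
wrist_force: [-0.4, 0.6, 0.4]
opening: 0.0406
grasp_force: 0.7
```

Request:
apply_moves(motion=[{"xyz":[-7,0,0],"twist":0,"jaw":-0.06},{"xyz":[-14,0,0],"twist":0,"jaw":-0.06},{"xyz":[-21,0,0],"twist":0,"jaw":-0.06},{"xyz":[-28,0,0],"twist":0,"jaw":-0.06},{"xyz":[-35,0,0],"twist":0,"jaw":-0.06}])

```text
time: 11.92
ee_pos: [0.554, -0.0085, 0.0373]
tcp_rot: [-180.0, -0.0, 98.3]
wrist_force: [-0.2, 1.4, 0.2]
opening: 0.04
grasp_force: 0.7
```

```bash
python3 go.py -.012 .124 .038; python3 - <<'E'
from h import *
p,d=camera("scene"); cv2.imwrite("pics/s6.png",cv2.resize(p[160:300,200:400,::-1],None,fx=4,fy=4))
E
```

```text
shift [-56.6  -0.1  -0.7] twist -0.002
bay [[-0.0118  0.1806]] 0.0373 open 0.040046810974829414 11.925 [-0.2  1.4  0.2] [-180.    -0.    98.3] [ -1.   7. -11.  72.   0.  81.]
```

View pics/s6.png

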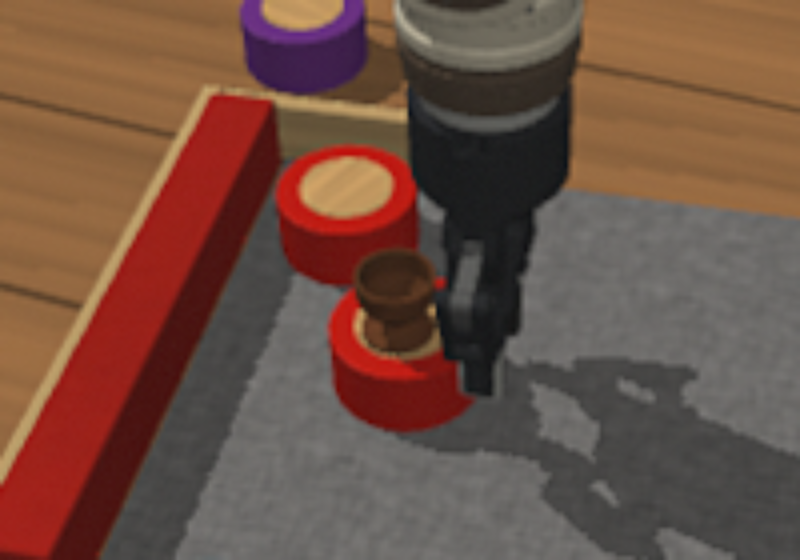

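The cup, at crop (397,290), rides centred and red_a clears red_b. I'll finish the push, back straight off, rise and check.

Request:
apply_moves(motion=[{"xyz":[-7,0,0],"twist":0,"jaw":-0.06},{"xyz":[-14,0,0],"twist":0,"jaw":-0.06},{"xyz":[-21,0,0],"twist":0,"jaw":-0.06},{"xyz":[-28,0,0],"twist":0,"jaw":-0.06},{"xyz":[-35,0,0],"twist":0,"jaw":-0.06}])

```text
time: 12.6
ee_pos: [0.559, -0.0431, 0.0373]
tcp_rot: [-180.0, -0.0, 98.3]
wrist_force: [0.2, 2.2, 0.2]
opening: 0.0403
grasp_force: 0.7
```

Request:
apply_moves(motion=[{"xyz":[-6,0,0],"twist":0,"jaw":-0.06},{"xyz":[-12,0,0],"twist":0,"jaw":-0.06},{"xyz":[-17,0,0],"twist":0,"jaw":-0.06},{"xyz":[-20,0,0],"twist":0,"jaw":-0.06},{"xyz":[-22,0,0],"twist":0,"jaw":-0.06}])

```text
time: 13.22
ee_pos: [0.5622, -0.0646, 0.0373]
tcp_rot: [180.0, -0.0, 98.3]
wrist_force: [0.2, 1.8, 0.4]
opening: 0.0402
grasp_force: 0.7
```

Request:
apply_moves(motion=[{"xyz":[10,0,0],"twist":0,"jaw":-0.06},{"xyz":[35,0,0],"twist":0,"jaw":-0.06},{"xyz":[80,0,0],"twist":0,"jaw":-0.06},{"xyz":[120,0,-20],"twist":0,"jaw":-0.06},{"xyz":[150,0,-70],"twist":0,"jaw":-0.06}])

```text
time: 13.85
ee_pos: [0.5384, 0.0858, 0.1059]
tcp_rot: [-179.7, 0.0, 98.4]
wrist_force: [0.6, 0.2, 0.9]
opening: 0.0402
grasp_force: 0.0
```

Request:
apply_moves(motion=[{"xyz":[30,-40,-30],"twist":0,"jaw":-0.06},{"xyz":[60,-80,-40],"twist":0,"jaw":-0.06},{"xyz":[60,-80,-40],"twist":0,"jaw":-0.06},{"xyz":[60,-80,-40],"twist":0,"jaw":-0.06}])

```text
time: 14.35
ee_pos: [0.4527, 0.1322, 0.1474]
tcp_rot: [180.0, 0.0, 98.4]
wrist_force: [0.1, -0.3, 0.6]
opening: 0.0401
grasp_force: 0.0
```

```bash
python3 go.py -.012 .124 .038; python3 - <<'E'
from h import *
p,d=camera("top"); cv2.imwrite("pics/t7.png",cv2.resize(p[130:380,150:450,::-1],None,fx=2.4,fy=2.4,interpolation=2))
for n,s,c in blobs(p):
    if s[4]<1500:
        (x,y),_,_=cv2.fitEllipse(cv2.convexHull(c)); w=px2w([(x,y)],.03); print(n,s.tolist(),w.round(3),bay(w).round(3))
E
```

```text
shift [-210.5   79.4  109.5] twist -0.001
bay [[-0.0914  0.3346]] 0.1474 open 0.040110965702604945 14.35 [ 0.1 -0.3  0.6] [180.    0.   98.4] [ 16.  -7. -13.  84.  -0.  98.]
red [358, 231, 32, 33, 333] [[ 0.568 -0.109  0.03 ]] [[-0.013  0.079]]
red [361, 272, 33, 33, 412] [[ 0.469 -0.125  0.03 ]] [[-0.113  0.077]]
purple [397, 342, 35, 34, 504] [[ 0.312 -0.225  0.03 ]] [[-0.283  0.002]]
```

View pics/t7.png

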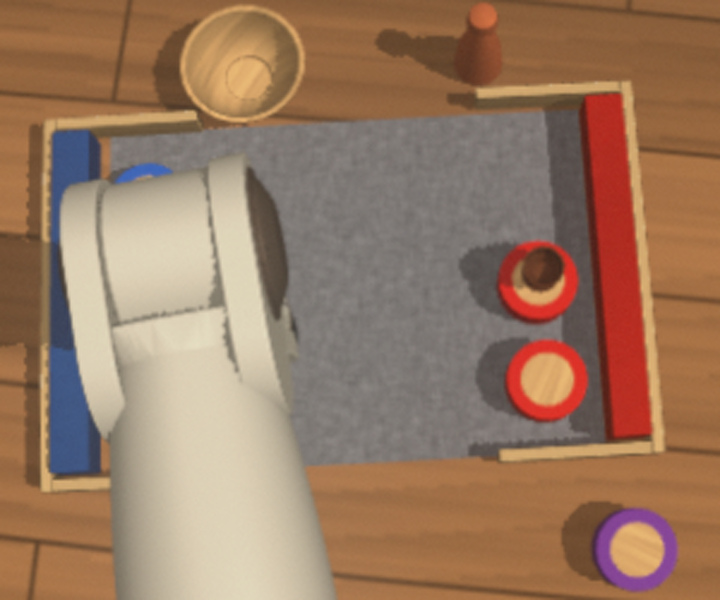

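Both reds are in the red bay, at crop (538,282) with the cup upright and centred, and at (546,380). Each is about 78 mm from the backstop's centre line. Blue was measured in its bay and hasn't been touched since, so I'm handing in.

```bash
python3 -c "
from workcell import bot;print(bot.job_done())"
```

```text
the job is handed in; nothing more can be done
None
```

The job is handed in at about 14 s of the 59 s allowed: my last measurements put all three blanks inside the bays of their colours, with the egg cup upright on red_blank_a and the bowl, figure and purple look-alike left alone. The judge's verdict wasn't shown.

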